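# Set the marker sleeve and hold the spring gauge at its mark

### The job

Take the tall plain sleeve out of the parts bin and set it all the way down over the post on the pull gauge, where it marks the length, and let go of it. Then pull the gauge's sprung rod out by its grip until the rod's pointer lines up with the middle of the sleeve, and finish while still holding it there: do not let the rod go. Leave the other parts in the bin and the two floats beside the work as they are.

Things in the scene. Friction and masses are not known exactly. Their poses are not given: they have to be found in the camera images.
- gauge: Pull gauge, fixed: dark steel base plate 15 mm thick with a level steel tube, 32 mm diameter, axis 72 mm above the bench. Origin on the bench under the rod's axis; the plate runs x -90 to +150, y -65 to +65 mm, the tube x +30 to +148 mm. x runs along the rod from grip to tube; the rod comes out towards -x. Yaw varies by 0.3 rad about 0.
- rod (a joint): How far the telescoping steel rod (14 mm diameter, level, axis 72 mm above the bench, carrying grip and pointer) is pulled out of the tube (m), along the gauge's -x: 0 = drawn in (where it starts), 0.095 = end stop. A spring in the tube pulls it back in: about 4 N at 0, rising by 1 N per 10 mm. It snaps back if let go.
- grip_mid (a point): Middle of the grip at the rod's free end, on its axis, 72 mm above the bench, 110 mm to the -x side of the gauge's origin when the rod is in: black rubber barrel, 20 mm diameter, 44 mm bare length between two black flanges of 30 mm diameter, 6 mm thick. Pinch it from above, closing along the gauge's y; fingers can also pull on the outer flange. It overhangs the base plate.
- pointer (a point): Tip of the rod's pointer, a steel blade 3 mm thick (along x), 6 mm high, sticking out sideways to 26 mm on the gauge's -y side, 72 mm above the bench, 20 mm to the +x side of the gauge's origin when the rod is in. It passes the sleeve with 6 to 10 mm of air.
- index: Aluminium index block fixed on the gauge's base, 34 x 32 x 15 mm, axes as the gauge's, at y = -48 mm and x = -50 to -15 mm of the gauge. Origin: centre of its underside, 15 mm above the bench; top at 30 mm. At its centre an upright steel post, 12 mm diameter, 30 mm high, cone tip 60 mm above the bench. At the mark the pointer has the same gauge x as this post.
- bin: Shallow blue parts bin fixed to the bench, 80 x 200 x 22 mm, walls and floor 4 mm, with three compartments in a row along its y axis, about 61 x 72 mm inside. Origin at the centre of its underside.
- sleeve: Marker sleeve: plain upright aluminium tube, 28 mm outside diameter, 16 mm bore, 50 mm tall, about 55 g, the tall part, in any of the three compartments, 32 mm above the walls. Origin: centre of its lower end, z along its axis. On the post it rests on the index block: lower end 30 mm, top 80 mm above the bench.
- collar: Bystander in the bin: low aluminium ring, 32 mm diameter, 18 mm high. Origin at the centre of its underside.
- nut: Bystander in the bin: square aluminium block 26 x 26 x 16 mm. Origin at the centre of its underside.
- float_a: Bystander: round yellow and white float, 94 mm diameter, 68 mm high, on the bench to the robot's left. Origin at the centre of its underside.
- float_b: Bystander: a float like the other, on the bench to the right and farther away. Origin at the centre of its underside.
There are look-alikes about, which are no part of the job. What is shaped like the sleeve but brown or red is not meant.

How it is judged:
By the outcome, as a careful person would: the job done as asked, in the order asked, and still so for the second after the job is handed in, while the arm keeps its last pose, push and grip.
It also fails if it takes over 50 s, if anything falls off the work surface, if the arm or the gripper's body presses on something with over 40 N, if the wrist force passes 120 N, or if a joint passes its speed limit or range.

### The arm

A 6-joint arm with a two-finger parallel gripper is mounted at the origin on the work surface. World frame = base frame: x ahead of the robot, y to its left, z up, the work surface at z = 0. Lengths are in m, angles in rad, forces in N, time in s.
With the tool pointing down it reaches from about 0.325 to 0.775 m from the base axis. Payload 5.5 kg.
Tool frame: the origin (TCP) lies between the finger pads; the fingertips stand 22 mm ahead of it and the grasp point (between the pads) lies 3 mm ahead of it; z points along the fingers, y is the line along which they close (so a half turn about z gives the same grasp; the last joint's range is limited). The gripper opens to 88 mm and grips with 3 to 60 N. Pads are 20 mm wide; open, the fingers measure 115 mm over their backs; the gripper's body (75 mm by 178 mm) begins 61 mm behind the grasp point.
Start: joints at [1.069, 0.091, 1.231, -0, 1.82, -0.057], TCP at [0.258, 0.542, 0.245] pointing down, gripper open.
Joint ranges: [-2.87, 2.87], [-0.86, 2.18], [0.17, 2.46], [-1.51, 4.65], [0.06, 2.69], [-2.65, 2.65]. Speed limits (rad/s): [2.57, 2.57, 3.01, 3.14, 3.14, 3.14].

### API

Orientations are given as a rotation vector (axis times angle).
In Python, from workcell import bot gives the robot as it stands. The module is installed in compiled form; this text tells all that it offers.
- The arm moves only by the tool apply_moves, never from a script. Its argument "motion" is a list of rows, each an object of numbers: "fingers": the gripper command: -1 is shut, 1 is fully open, values between are in proportion; "tx", "ty", "tz": the shift along the tool's x, y, z normalised to -1 to 1, where 1 is 30 mm; "yaw": the turn about the tool's z normalised to -1 to 1, where 1 is 60 degrees. A call has 1 to 10 rows; each row shifts and turns the commanded pose from where the row before left it, along the tool's axes as they then stand; what a row does not reach is not made up. A row lasts 1/10 s, in which the tool goes at most 50 mm and 8.59 degrees, less where a joint would pass 70% of its speed; a pose out of reach is approached as far as the arm can. A call with a number of a shift or a turn outside -1 to 1 is refused whole. A call with a gripper value outside its range is refused whole. The fingers move at their own pace and stop on an object; the grip force is fixed at half the most. Time passes only in rows, so rows that do not move let the fingers close. It gives the time, the measured TCP pose, the force, the opening and the grip force at its end, in the units of the state.
- bot.get_state(): the state, without advancing time (a new reading comes with each control period).
- bot.camera(name): name is "scene" or "top" or "wrist"; returns a dict with "img" (384x512x3 uint8, red, green, blue), "K" (3x3 intrinsics, pixels), "D" ([k1, k2, p1, p2, k3] as OpenCV has them; the pictures are not rectified), "position" and "rotation" of the camera in the world; the wrist camera has in their place "tool_from_camera" (4x4, takes a point from camera to tool coordinates, whose origin is the TCP and whose axes are the flange's). Camera axes: x right, y down, z forward; pixel columns grow to the right and rows downward; lengths in m; the calibration is good to about 2 mm. A picture is of the moment at which its call begins: read the wrist's pose just before it. There is no depth.
- bot.hand_in(): hands the job in; it is judged then, once.
The state is a dict: "clock": time; "joint_positions": joint angles; "dq": joint speeds; "joint_torque": joint torques, N m; "eef_pos": TCP position; "orientation": TCP orientation; "force": force on the tool from outside, world axes, zero at the start; "moment": the same for the moment, N m; "grip_width": finger opening in m; "grip_force": force on a finger pad.
Only numpy, scipy, OpenCV 4.12 (cv2) and the standard library are available. Lean on these libraries where they do the work, as an engineer would, in place of code of your own. Each camera call takes 0.05 s, during which the arm holds its last target. There are 200 camera calls.

## Working session

There is one attempt and no reset: what is moved stays moved. The work goes in short steps, Python scripts to look and compute and a tool call to move; the robot and the scene stay as the last step left them, time stands still between calls to the robot, and variables do not carry over. Pictures are saved under pics/ and viewed, at most 10 in all, crops included, and the job is handed in when it is done.

Besides the shell and the picture viewer there is one more tool, called as name(argument=value, ...), one argument or row to a line, values as JSON. apply_moves: Moves the arm, as the interface text tells. Scaled input: -1 to 1 covers 30 mm each way for a shift and 60 degrees each way for a turn. Its arguments: {"type":"object","properties":{"motion":{"type":"array"}},"required":["motion"]}

```bash
mkdir -p pics; cat > h.py <<'E'
import numpy as np, cv2
from scipy.spatial.transform import Rotation as R
from workcell import bot
def cam(name):
    s=bot.get_state(); c=bot.camera(name)
    if name=="wrist":
        T=np.eye(4);T[:3,:3]=R.from_rotvec(s["orientation"]).as_matrix();T[:3,3]=s["eef_pos"]
        T=T@np.array(c["tool_from_camera"]);c["position"]=T[:3,3];c["rotation"]=T[:3,:3]
    for k in("position","rotation","K","D"):c[k]=np.array(c[k],float)
    return c
def ray(c,uv):
    p=cv2.undistortPoints(np.array(uv,float).reshape(-1,1,2),c["K"],c["D"]).reshape(-1,2)
    return np.c_[p,np.ones(len(p))]@c["rotation"].T
def onz(c,uv,z):
    d=ray(c,uv);return c["position"]+d*((z-c["position"][2])/d[:,2:])
def proj(c,P):
    r=c["rotation"].T
    return cv2.projectPoints(np.array(P,float).reshape(-1,1,3),cv2.Rodrigues(r)[0],-r@c["position"],c["K"],c["D"])[0].reshape(-1,2)
def save(c,n):cv2.imwrite("pics/"+n,c["img"][:,:,::-1])
E
python3 - <<'E'
from h import *
s=bot.get_state();print(s)
a=cam("scene");b=cam("top")
im=np.vstack if 0 else None
save(a,"scene0.png");cv2.imwrite("pics/top0.png",cv2.resize(b["img"][:,:,::-1],(800,600)))
print(b["position"],b["rotation"],b["K"])
E
```

```text
{'clock': 0.0, 'joint_positions': array([ 1.06927779e+00,  9.18495393e-02,  1.23185569e+00, -2.63039294e-05,
        1.81977988e+00, -5.67193707e-02]), 'dq': array([-0.00114252, -0.00044837,  0.00189161,  0.00094908,  0.00067054,
       -0.00096887]), 'joint_torque': array([-3.50782839e-04, -4.46481013e+01, -4.06420469e+01,  6.96562766e-02,
        3.01376253e-02, -2.51403999e-04]), 'eef_pos': array([0.25806861, 0.54139552, 0.24352946]), 'orientation': array([-6.92843415e-01, -3.06373015e+00,  2.86819389e-03]), 'force': array([ 0.3692654 , -0.34238369, -0.16822217]), 'moment': array([-0.02969056,  0.0395205 ,  0.01742713]), 'grip_force': 0.0, 'grip_width': 0.08781600738990106}
[4.38871398e-01 1.10474078e-04 1.19460917e+00] [-2.19879251  2.14926771 -0.09560983] [[389.97965332   0.         247.54561739]
 [  0.         389.97965332 188.91541412]
 [  0.           0.           1.        ]]
```

View pics/top0.png

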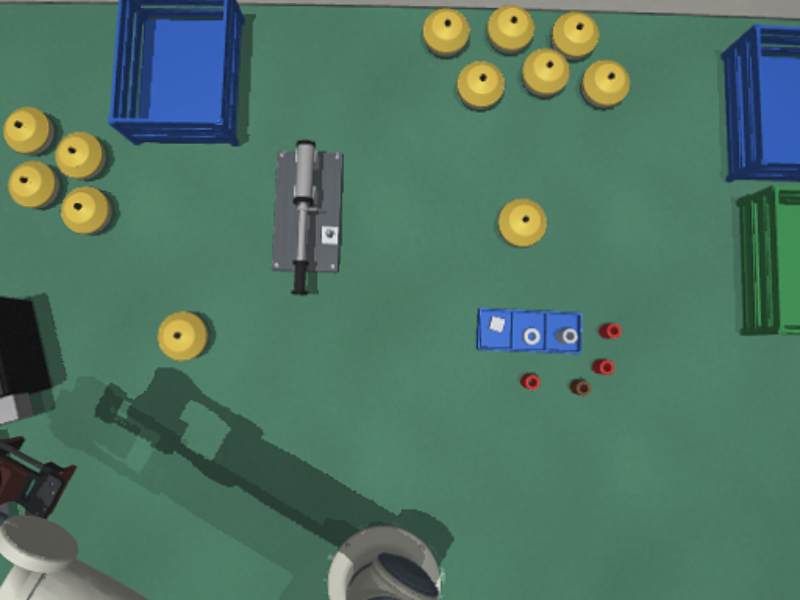

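View pics/scene0.png

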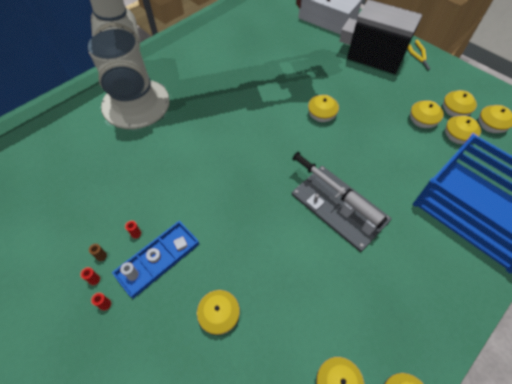

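The top view (800x600) shows the tall sleeve in the right compartment at about (569,335), the collar at (532,337) and the nut at (497,324). The gauge runs from its grip at (300,278) to its tube end at (305,145), with the post at (329,233). The scene view agrees.

```bash
sed -i 's|    return c$|    if c["rotation"].size==3:c["rotation"]=R.from_rotvec(c["rotation"].ravel()).as_matrix()\n    return c|' h.py
python3 - <<'E'
from h import *
b=cam("top");f=.64
def q(n,u,z):print(n,onz(b,[[u[0]*f,u[1]*f]],z).round(4))
q("sleeve top",(570,335),.054);q("collar",(532,337),.022);q("nut",(497,324),.02)
q("grip",(300,278),.072);q("tube end",(305.5,145),.088);q("tube front",(302,201),.072);q("post",(329,233),.06)
for u in[(278,153),(342,153),(339,271),(273,271)]:q("plate",u,.015)
q("floata",(183,336),.03);q("floatb",(522,222),.03)
q("binc",(530,331),.022)
s=bot.get_state();print(R.from_rotvec(s["orientation"]).as_matrix().round(3))
print(cam("wrist")["position"],np.array(bot.camera("wrist")["tool_from_camera"]).round(3))
E
```

```text
sleeve top [[ 0.4749 -0.341   0.054 ]]
collar [[ 0.4704 -0.2771  0.022 ]]
nut [[ 0.4941 -0.2098  0.02  ]]
grip [[0.5687 0.1656 0.072 ]]
tube end [[0.8174 0.1622 0.088 ]]
tube front [[0.7144 0.1672 0.072 ]]
post [[0.6568 0.1157 0.06  ]]
plate [[0.8249 0.2272 0.015 ]]
plate [[0.8275 0.0996 0.015 ]]
plate [[0.5907 0.0983 0.015 ]]
plate [[0.5879 0.2274 0.015 ]]
floata [[0.4568 0.3925 0.03  ]]
floatb [[ 0.6929 -0.2555  0.03  ]]
binc [[ 0.4819 -0.2732  0.022 ]]
[[-0.903  0.43  -0.001]
 [ 0.43   0.903 -0.001]
 [ 0.    -0.001 -1.   ]]
[0.19215782 0.57168423 0.38386453] [[-0.    -0.965 -0.261  0.073]
 [ 1.    -0.     0.    -0.001]
 [-0.    -0.261  0.965 -0.14 ]
 [ 0.     0.     0.     1.   ]]
```

apply_moves(
  motion=[
    {"yaw": 0.134},
    {"yaw": 0.134},
    {"yaw": 0.134},
    {"yaw": 0.134},
    {"yaw": 0.134},
    {"yaw": 0.134},
    {"yaw": 0.134},
    {"yaw": 0.137},
    {},
  ],
)

```text
$.motion[0]: bad value
```

apply_moves(
  motion=[
    {"fingers": 1, "tx": 0, "ty": 0, "tz": 0, "yaw": 0.134},
    {"fingers": 1, "tx": 0, "ty": 0, "tz": 0, "yaw": 0.134},
    {"fingers": 1, "tx": 0, "ty": 0, "tz": 0, "yaw": 0.134},
    {"fingers": 1, "tx": 0, "ty": 0, "tz": 0, "yaw": 0.134},
    {"fingers": 1, "tx": 0, "ty": 0, "tz": 0, "yaw": 0.134},
    {"fingers": 1, "tx": 0, "ty": 0, "tz": 0, "yaw": 0.134},
    {"fingers": 1, "tx": 0, "ty": 0, "tz": 0, "yaw": 0.134},
    {"fingers": 1, "tx": 0, "ty": 0, "tz": 0, "yaw": 0.137},
  ],
)

```text
clock: 1.05
eef_pos: [0.2581, 0.5416, 0.2444]
orientation: [2.228, 2.215, -0.001]
force: [-0.0, -0.8, -0.5]
grip_width: 0.0878
grip_force: 0.0
```

apply_moves(
  motion=[
    {"fingers": 1, "tx": -1, "ty": 0.24, "tz": 0, "yaw": 0},
    {"fingers": 1, "tx": -1, "ty": 0.24, "tz": 0, "yaw": 0},
    {"fingers": 1, "tx": -1, "ty": 0.24, "tz": 0, "yaw": 0},
    {"fingers": 1, "tx": -1, "ty": 0.24, "tz": 0, "yaw": 0},
    {"fingers": 1, "tx": -1, "ty": 0.24, "tz": 0, "yaw": 0},
    {"fingers": 1, "tx": -1, "ty": 0.24, "tz": 0, "yaw": 0},
    {"fingers": 1, "tx": -1, "ty": 0.24, "tz": 0, "yaw": 0},
    {"fingers": 1, "tx": -1, "ty": 0.24, "tz": 0, "yaw": 0},
    {"fingers": 1, "tx": -1, "ty": 0.24, "tz": 0, "yaw": 0},
    {"fingers": 1, "tx": -1, "ty": 0.24, "tz": 0, "yaw": 0},
  ],
)

```text
clock: 2.05
eef_pos: [0.3303, 0.2404, 0.2446]
orientation: [2.221, 2.222, 0.0]
force: [0.3, -0.6, -0.8]
grip_width: 0.0878
grip_force: 0.0
```

apply_moves(
  motion=[
    {"fingers": 1, "tx": -1, "ty": 0.24, "tz": 0, "yaw": 0},
    {"fingers": 1, "tx": -1, "ty": 0.24, "tz": 0, "yaw": 0},
    {"fingers": 1, "tx": -1, "ty": 0.24, "tz": 0, "yaw": 0},
    {"fingers": 1, "tx": -1, "ty": 0.24, "tz": 0, "yaw": 0},
    {"fingers": 1, "tx": -1, "ty": 0.24, "tz": 0, "yaw": 0},
    {"fingers": 1, "tx": -1, "ty": 0.24, "tz": 0, "yaw": 0},
    {"fingers": 1, "tx": -1, "ty": 0.24, "tz": 0, "yaw": 0},
    {"fingers": 1, "tx": -1, "ty": 0.24, "tz": 0, "yaw": 0},
    {"fingers": 1, "tx": -1, "ty": 0.24, "tz": 0, "yaw": 0},
    {"fingers": 1, "tx": -1, "ty": 0.24, "tz": 0, "yaw": 0},
  ],
)

```text
clock: 3.05
eef_pos: [0.4024, -0.0597, 0.2447]
orientation: [2.221, 2.221, 0.001]
force: [0.3, -0.1, 0.2]
grip_width: 0.0879
grip_force: 0.0
```

apply_moves(
  motion=[
    {"fingers": 1, "tx": -1, "ty": 0.24, "tz": 0, "yaw": 0},
    {"fingers": 1, "tx": -1, "ty": 0.24, "tz": 0, "yaw": 0},
    {"fingers": 1, "tx": -1, "ty": 0.24, "tz": 0, "yaw": 0},
    {"fingers": 1, "tx": -1, "ty": 0.24, "tz": 0, "yaw": 0},
    {"fingers": 1, "tx": -1, "ty": 0.24, "tz": 0, "yaw": 0},
    {"fingers": 1, "tx": -1, "ty": 0.24, "tz": 0, "yaw": 0},
    {"fingers": 1, "tx": -1, "ty": 0.24, "tz": 0, "yaw": 0},
    {"fingers": 1, "tx": -0.7, "ty": 0.24, "tz": 0, "yaw": 0},
    {"fingers": 1, "tx": -0.5, "ty": 0.24, "tz": 0, "yaw": 0},
    {"fingers": 1, "tx": -0.2, "ty": 0.24, "tz": 0, "yaw": 0},
  ],
)

```text
clock: 4.05
eef_pos: [0.4744, -0.3116, 0.2441]
orientation: [-2.222, -2.219, 0.001]
force: [0.6, 0.7, -0.4]
grip_width: 0.0881
grip_force: 0.0
```

```bash
python3 - <<'E'
from h import *
print(bot.get_state()["eef_pos"],bot.get_state()["clock"])
c=cam("wrist");save(c,"w1.png");print(proj(c,[[.475,-.341,.054]]))
E
```

```text
[ 0.47438372 -0.3116012   0.24408531] 4.05
[[256.10548093 203.88866596]]
```

View pics/w1.png

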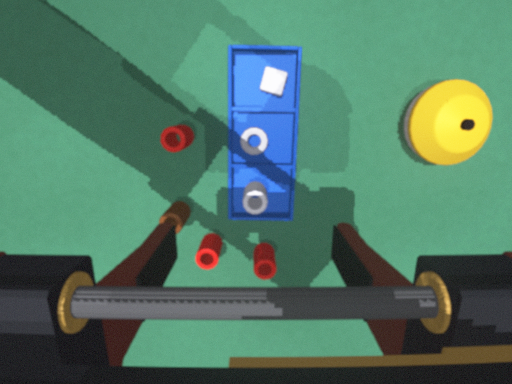

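The wrist view shows the sleeve upright in the compartment nearest the gripper, its top rim at about (255,202) against a predicted (256,204). The brown and red look-alikes are outside the bin.

```bash
python3 - <<'E'
from h import *
c=cam("wrist");g=c["img"].astype(int)[175:222,235:278]
m=(g.min(2)>110).astype(np.uint8)
for r in m[5:]:print("".join(".#"[v] for v in r))
uv=np.array([[255.5,202],[255.5,200.]]);print(onz(c,uv,.054).round(4))
E
```

```text
...........................................
...........................................
................#######....................
.............############..................
............##############.................
...........################................
...........################................
..........#################................
..........##################...............
..........##################...............
..........#################................
.........####################..............
.........####################..............
.........####################..............
.........#####################.............
.........#####################.............
........#########....##########............
........########.......########............
........#######........########............
.......#######.........########............
.......#######....#..#..########...........
.......######......##..#.#######...........
.......#######.#.........#######...........
.......#######...........#######...........
.......#######.....##....#######...........
.......########.........########...........
........#######....#...########............
........##########...##########............
.........#####################.............
.........####################..............
..........###################..............
...........#################...............
............##############.................
...............#########...................
...........................................
...........................................
...........................................
...........................................
...........................................
...........................................
...........................................
...........................................
[[ 0.4752 -0.3385  0.054 ]
 [ 0.4751 -0.3362  0.054 ]]
```

apply_moves(
  motion=[
    {"fingers": 1, "tx": -0.9, "ty": 0, "tz": 0.5, "yaw": 0},
    {"fingers": 1, "tx": 0, "ty": 0, "tz": 1, "yaw": 0},
    {"fingers": 1, "tx": 0, "ty": 0, "tz": 1, "yaw": 0},
    {"fingers": 1, "tx": 0, "ty": 0, "tz": 1, "yaw": 0},
    {"fingers": 1, "tx": 0, "ty": 0, "tz": 1, "yaw": 0},
    {"fingers": 1, "tx": 0, "ty": 0, "tz": 1, "yaw": 0},
    {"fingers": 1, "tx": 0, "ty": 0, "tz": 0.5, "yaw": 0},
    {"fingers": 1, "tx": 0, "ty": 0, "tz": 0.5, "yaw": 0},
    {"fingers": 1, "tx": 0, "ty": 0, "tz": 0, "yaw": 0},
  ],
)

```text
clock: 5.05
eef_pos: [0.4738, -0.3364, 0.048]
orientation: [-2.219, -2.22, 0.0]
force: [-0.3, 0.6, 0.1]
grip_width: 0.0877
grip_force: 0.0
```

apply_moves(
  motion=[
    {"fingers": -1, "tx": 0, "ty": 0, "tz": 0, "yaw": 0},
    {"fingers": -1, "tx": 0, "ty": 0, "tz": 0, "yaw": 0},
    {"fingers": -1, "tx": 0, "ty": 0, "tz": 0, "yaw": 0},
    {"fingers": -1, "tx": 0, "ty": 0, "tz": 0, "yaw": 0},
    {"fingers": -1, "tx": 0, "ty": 0, "tz": 0, "yaw": 0},
    {"fingers": -1, "tx": 0, "ty": 0, "tz": 0, "yaw": 0},
    {"fingers": -1, "tx": 0, "ty": 0, "tz": 0, "yaw": 0},
  ],
)

```text
clock: 5.75
eef_pos: [0.4744, -0.3373, 0.0497]
orientation: [-2.221, -2.222, -0.0]
force: [0.7, -0.4, 0.1]
grip_width: 0.0353
grip_force: 0.0
```

apply_moves(
  motion=[
    {"fingers": -1, "tx": 0, "ty": 0, "tz": 0, "yaw": 0},
    {"fingers": -1, "tx": 0, "ty": 0, "tz": 0, "yaw": 0},
    {"fingers": -1, "tx": 0, "ty": 0, "tz": 0, "yaw": 0},
    {"fingers": -1, "tx": 0, "ty": 0, "tz": 0, "yaw": 0},
  ],
)

```text
clock: 6.15
eef_pos: [0.4744, -0.3373, 0.0496]
orientation: [-2.221, -2.222, 0.0]
force: [1.1, 0.3, -1.2]
grip_width: 0.0273
grip_force: 30.0
```

apply_moves(
  motion=[
    {"fingers": -1, "tx": 0, "ty": 0, "tz": -0.5, "yaw": 0},
    {"fingers": -1, "tx": 0, "ty": 0, "tz": -1, "yaw": 0},
    {"fingers": -1, "tx": 0, "ty": 0, "tz": -1, "yaw": 0},
    {"fingers": -1, "tx": 0, "ty": 0, "tz": -1, "yaw": 0},
    {"fingers": -1, "tx": 0.5, "ty": 0.4, "tz": -0.8, "yaw": 0},
    {"fingers": -1, "tx": 0.8, "ty": 0.43, "tz": 0, "yaw": 0},
    {"fingers": -1, "tx": 1, "ty": 0.43, "tz": 0, "yaw": 0},
    {"fingers": -1, "tx": 1, "ty": 0.43, "tz": 0, "yaw": 0},
    {"fingers": -1, "tx": 1, "ty": 0.43, "tz": 0, "yaw": 0},
    {"fingers": -1, "tx": 1, "ty": 0.43, "tz": 0, "yaw": 0},
  ],
)

```text
clock: 7.15
eef_pos: [0.5513, -0.1771, 0.18]
orientation: [2.221, 2.221, 0.001]
force: [0.3, 0.2, -0.6]
grip_width: 0.0275
grip_force: 30.0
```

apply_moves(
  motion=[
    {"fingers": -1, "tx": 1, "ty": 0.43, "tz": 0, "yaw": 0},
    {"fingers": -1, "tx": 1, "ty": 0.43, "tz": 0, "yaw": 0},
    {"fingers": -1, "tx": 1, "ty": 0.43, "tz": 0, "yaw": 0},
    {"fingers": -1, "tx": 1, "ty": 0.43, "tz": 0, "yaw": 0},
    {"fingers": -1, "tx": 1, "ty": 0.43, "tz": 0, "yaw": 0},
    {"fingers": -1, "tx": 1, "ty": 0.43, "tz": 0, "yaw": 0},
    {"fingers": -1, "tx": 0.8, "ty": 0.43, "tz": 0, "yaw": 0},
    {"fingers": -1, "tx": 0.5, "ty": 0.43, "tz": 0, "yaw": 0},
    {"fingers": -1, "tx": 0, "ty": 0, "tz": 0, "yaw": 0},
  ],
)

```text
clock: 8.05
eef_pos: [0.6547, 0.0429, 0.1791]
orientation: [-2.218, -2.225, -0.001]
force: [-0.2, -0.2, -1.3]
grip_width: 0.0274
grip_force: 30.0
```

```bash
python3 - <<'E'
from h import *
c=cam("wrist");cv2.imwrite("pics/w2.png",cv2.resize(c["img"][:,:,::-1],(800,600),interpolation=cv2.INTER_CUBIC))
print(bot.get_state()["eef_pos"],bot.get_state()["grip_width"],proj(c,[[.6568,.1157,.06],[.5687,.1656,.072]])/.64)
E
```

```text
[0.65413786 0.04152162 0.17911292] 0.027640309027206524 [[404.33438629 168.81354475]
 [218.60383115  60.12444886]]
```

View pics/w2.png

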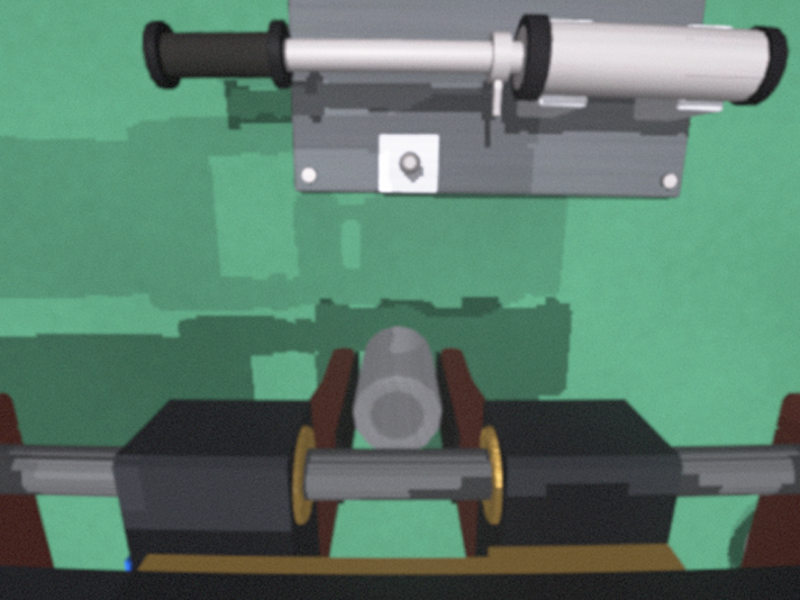

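The wrist view (800x600) shows the post tip at about (410,160) on the index block, whose square runs from (379,135) to (439,192). The held sleeve's top rim is centred at about (397,413). The grip barrel runs x 160–278 at row 54, and the pointer is near (497,97).

```bash
python3 - <<'E'
from h import *
c=cam("wrist");e=bot.get_state()["eef_pos"];print(e)
def q(n,u,z):print(n,onz(c,np.array([u])*.64,z).round(4))
q("sleeve top",(397.5,413),e[2]+.0044)
q("post tip",(410,160),.06);q("idx c",(409,163.5),.03)
for u in[(379,135),(438,135),(439,192),(380,191)]:q("idx",u,.03)
q("grip L",(160,54),.072);q("grip R",(278,54),.072);q("barrel top edge",(218,35),.072);q("bottom",(218,76),.072)
q("pointer",(497,112),.072);q("ptr",(497,85),.072);q("screw",(309,175),.015);q("screw",(670,181),.015)
E
```

```text
[0.65383566 0.04056626 0.17907953]
sleeve top [[0.6527 0.0405 0.1835]]
post tip [[0.6591 0.1186 0.06  ]]
idx c [[0.6594 0.1174 0.03  ]]
idx [[0.6423 0.133  0.03  ]]
idx [[0.6757 0.1331 0.03  ]]
idx [[0.677  0.1014 0.03  ]]
idx [[0.6426 0.1019 0.03  ]]
grip L [[0.5404 0.1674 0.072 ]]
grip R [[0.5966 0.1666 0.072 ]]
barrel top edge [[0.5688 0.1752 0.072 ]]
bottom [[0.5674 0.1572 0.072 ]]
pointer [[0.7004 0.1408 0.072 ]]
ptr [[0.6999 0.153  0.072 ]]
screw [[0.599  0.1109 0.015 ]]
screw [[0.8211 0.1088 0.015 ]]
```

apply_moves(
  motion=[
    {"fingers": -1, "tx": 0.6, "ty": 0.1, "tz": 0, "yaw": 0},
    {"fingers": -1, "tx": 1, "ty": 0.1, "tz": 0, "yaw": 0},
    {"fingers": -1, "tx": 0.7, "ty": 0, "tz": 0, "yaw": 0},
    {"fingers": -1, "tx": 0.28, "ty": 0, "tz": 0.3, "yaw": 0},
    {"fingers": -1, "tx": 0, "ty": 0, "tz": 0.7, "yaw": 0},
    {"fingers": -1, "tx": 0, "ty": 0, "tz": 0.7, "yaw": 0},
    {"fingers": -1, "tx": 0, "ty": 0, "tz": 0.5, "yaw": 0},
    {"fingers": -1, "tx": 0, "ty": 0, "tz": 0, "yaw": 0},
    {"fingers": -1, "tx": 0, "ty": 0, "tz": 0, "yaw": 0},
  ],
)

```text
clock: 9.05
eef_pos: [0.6599, 0.1177, 0.1127]
orientation: [-2.222, -2.221, 0.001]
force: [0.7, -0.1, -0.4]
grip_width: 0.0271
grip_force: 30.0
```

```bash
python3 - <<'E'
from h import *
for i in range(3):print(bot.get_state()["eef_pos"])
c=cam("wrist");w=c["img"];t=cam("top");s=cam("scene")
p=proj(t,[.659,.118,.08])[0].astype(int);q=proj(s,[.659,.118,.08])[0].astype(int);print(p,q)
cr=lambda im,p,r=40:cv2.resize(im[p[1]-r:p[1]+r,p[0]-r:p[0]+r],(300,300),interpolation=cv2.INTER_CUBIC)
im=np.hstack([cv2.resize(w,(400,300)),cr(s["img"],q)])
cv2.imwrite("pics/w3.png",im[:,:,::-1])
E
```

```text
[0.65988376 0.11769508 0.11269602]
[0.65988376 0.11769508 0.11269602]
[0.65988376 0.11769508 0.11269602]
[209 147] [315 190]
```

View pics/w3.png

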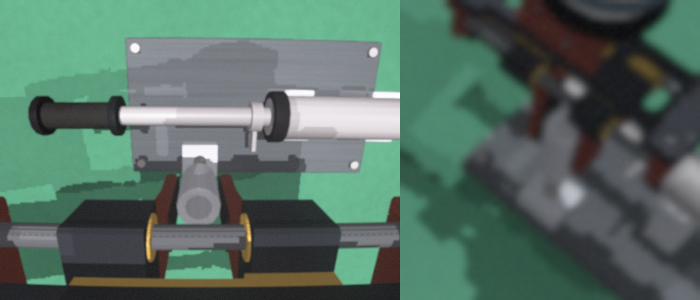

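The left panel shows the sleeve standing over the index block with the post hidden under it. I descend and watch the force.

apply_moves(
  motion=[
    {"fingers": -1, "tx": 0, "ty": 0, "tz": 0.15, "yaw": 0},
    {"fingers": -1, "tx": 0, "ty": 0, "tz": 0.15, "yaw": 0},
    {"fingers": -1, "tx": 0, "ty": 0, "tz": 0.15, "yaw": 0},
    {"fingers": -1, "tx": 0, "ty": 0, "tz": 0, "yaw": 0},
  ],
)

```text
clock: 9.6
eef_pos: [0.66, 0.1187, 0.0983]
orientation: [-2.22, -2.222, -0.001]
force: [2.3, 3.0, -2.5]
grip_width: 0.0274
grip_force: 30.0
```

apply_moves(
  motion=[
    {"fingers": -1, "tx": 0.03, "ty": 0.02, "tz": 0.1, "yaw": 0},
    {"fingers": -1, "tx": 0, "ty": 0, "tz": 0.1, "yaw": 0},
    {"fingers": -1, "tx": 0, "ty": 0, "tz": 0, "yaw": 0},
  ],
)

```text
clock: 9.9
eef_pos: [0.6603, 0.119, 0.0923]
orientation: [-2.221, -2.221, 0.001]
force: [0.7, 0.7, -1.2]
grip_width: 0.0274
grip_force: 30.0
```

apply_moves(
  motion=[
    {"fingers": -1, "tx": 0, "ty": 0, "tz": 0.15, "yaw": 0},
    {"fingers": -1, "tx": 0, "ty": 0, "tz": 0.15, "yaw": 0},
    {"fingers": -1, "tx": 0, "ty": 0, "tz": 0.15, "yaw": 0},
    {"fingers": -1, "tx": 0, "ty": 0, "tz": 0.06, "yaw": 0},
    {"fingers": -1, "tx": 0, "ty": 0, "tz": 0, "yaw": 0},
  ],
)

```text
clock: 10.4
eef_pos: [0.6604, 0.119, 0.0772]
orientation: [-2.221, -2.221, 0.001]
force: [0.3, 1.0, -1.3]
grip_width: 0.0274
grip_force: 30.0
```

apply_moves(
  motion=[
    {"fingers": -1, "tx": 0, "ty": 0, "tz": 0.06, "yaw": 0},
    {"fingers": -1, "tx": 0, "ty": 0, "tz": 0, "yaw": 0},
  ],
)

```text
clock: 10.6
eef_pos: [0.6605, 0.119, 0.0758]
orientation: [-2.221, -2.222, 0.0]
force: [-0.3, -0.3, -1.0]
grip_width: 0.0277
grip_force: 30.0
```

apply_moves(
  motion=[
    {"fingers": -1, "tx": 0, "ty": 0, "tz": 0.04, "yaw": 0},
    {"fingers": -1, "tx": 0, "ty": 0, "tz": 0, "yaw": 0},
  ],
)

```text
clock: 10.8
eef_pos: [0.6606, 0.119, 0.0756]
orientation: [2.221, 2.221, 0.001]
force: [-1.6, -0.2, 2.8]
grip_width: 0.027
grip_force: 30.0
```

apply_moves(
  motion=[
    {"fingers": 0, "tx": 0, "ty": 0, "tz": 0, "yaw": 0},
    {"fingers": 0, "tx": 0, "ty": 0, "tz": 0, "yaw": 0},
    {"fingers": 0, "tx": 0, "ty": 0, "tz": 0, "yaw": 0},
    {"fingers": 0, "tx": 0, "ty": 0, "tz": 0, "yaw": 0},
    {"fingers": 0, "tx": 0, "ty": 0, "tz": -0.3, "yaw": 0},
    {"fingers": 0, "tx": 0, "ty": 0, "tz": -0.7, "yaw": 0},
    {"fingers": 0, "tx": 0, "ty": 0, "tz": -1, "yaw": 0},
    {"fingers": 0, "tx": 0, "ty": 0, "tz": -1, "yaw": 0},
    {"fingers": 0, "tx": 0, "ty": 0, "tz": -0.5, "yaw": 0},
  ],
)

```text
clock: 11.7
eef_pos: [0.6615, 0.1192, 0.1843]
orientation: [2.219, 2.219, 0.007]
force: [0.1, -0.5, 0.3]
grip_width: 0.0436
grip_force: 0.0
```

apply_moves(
  motion=[
    {"fingers": 0.5, "tx": 0, "ty": 0, "tz": 0, "yaw": 0.136},
    {"fingers": 0.5, "tx": 0, "ty": 0, "tz": 0, "yaw": 0.136},
    {"fingers": 0.5, "tx": 0, "ty": 0, "tz": 0, "yaw": 0.136},
    {"fingers": 0.5, "tx": 0, "ty": 0, "tz": 0, "yaw": 0.136},
    {"fingers": 0.5, "tx": 0, "ty": 0, "tz": 0, "yaw": 0.136},
    {"fingers": 0.5, "tx": 0, "ty": 0, "tz": 0, "yaw": 0.136},
    {"fingers": 0.5, "tx": 0, "ty": 0, "tz": 0, "yaw": 0.136},
    {"fingers": 0.5, "tx": 0, "ty": 0, "tz": 0, "yaw": 0.136},
    {"fingers": 0.5, "tx": 0, "ty": 0, "tz": 0, "yaw": 0.136},
    {"fingers": 0.5, "tx": 0, "ty": 0, "tz": 0, "yaw": 0.136},
  ],
)

```text
clock: 12.7
eef_pos: [0.6605, 0.119, 0.1795]
orientation: [3.134, 0.221, -0.001]
force: [0.3, -0.1, -0.4]
grip_width: 0.0657
grip_force: 0.0
```

apply_moves(
  motion=[
    {"fingers": 0.5, "tx": 0, "ty": 0, "tz": 0, "yaw": 0.14},
    {"fingers": 0.5, "tx": -0.8, "ty": -0.4, "tz": 0, "yaw": 0},
    {"fingers": 0.5, "tx": -0.8, "ty": -0.4, "tz": 0, "yaw": 0},
    {"fingers": 0.5, "tx": -0.8, "ty": -0.4, "tz": 0, "yaw": 0},
    {"fingers": 0.5, "tx": -0.7, "ty": -0.4, "tz": 0, "yaw": 0},
    {"fingers": 0.5, "tx": 0, "ty": 0, "tz": 0, "yaw": 0},
    {"fingers": 0.5, "tx": 0, "ty": 0, "tz": 0, "yaw": 0},
  ],
)

```text
clock: 13.4
eef_pos: [0.5676, 0.167, 0.18]
orientation: [3.141, 0.001, 0.001]
force: [-0.6, -0.3, -0.3]
grip_width: 0.0663
grip_force: 0.0
```

```bash
python3 - <<'E'
from h import *
s=bot.get_state();print(s["eef_pos"],s["joint_positions"].round(2),s["clock"]);print(R.from_rotvec(s["orientation"]).as_matrix().round(3))
c=cam("wrist");cv2.imwrite("pics/w4.png",cv2.resize(c["img"][:,:,::-1],(800,600),interpolation=cv2.INTER_CUBIC))
E
```

```text
[0.56764988 0.16704877 0.18000655] [ 0.23  0.06  1.37 -0.    1.7   1.8 ] 13.4
[[ 1.     0.001  0.001]
 [ 0.001 -1.    -0.   ]
 [ 0.001  0.    -1.   ]]
```

View pics/w4.png

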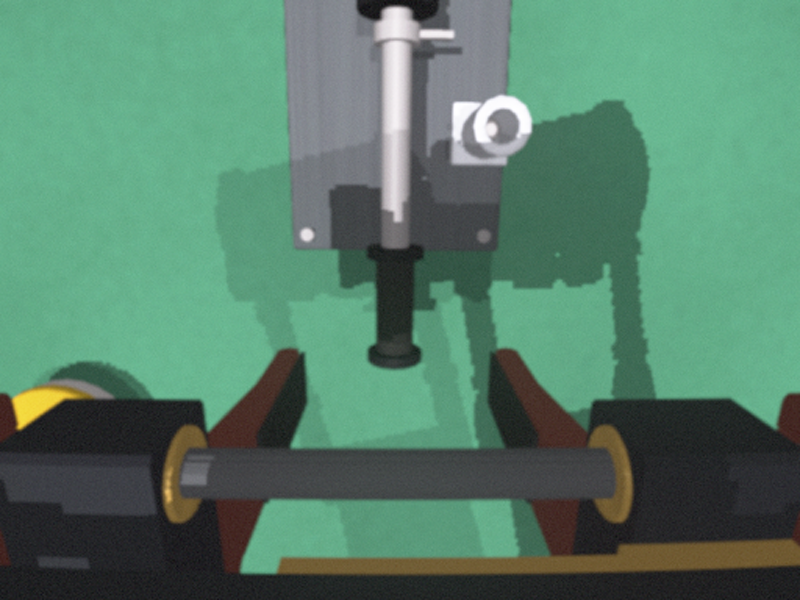

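The sleeve is on the post: top rim centred at (502,122), with the post tip visible in the bore at (491,128). The grip is between rows 255 and 345 at column 396, and the pointer is at (437,34).

```bash
python3 - <<'E'
from h import *
c=cam("wrist")
def q(n,u,z):print(n,onz(c,np.array([u])*.64,z).round(4))
q("sleeve",(502,122),.08);q("post",(491,128),.06);q("ptr",(445,34),.072);q("fl in",(396,258),.072);q("fl out",(396,345),.072)
q("idx",(453,103),.03);q("idx",(452,163),.03)
E
```

```text
sleeve [[0.6609 0.1169 0.08  ]]
post [[0.6599 0.1183 0.06  ]]
ptr [[0.7007 0.1438 0.072 ]]
fl in [[0.595  0.1666 0.072 ]]
fl out [[0.5475 0.1666 0.072 ]]
idx [[0.6758 0.1347 0.03  ]]
idx [[0.6432 0.1344 0.03  ]]
```

apply_moves(
  motion=[
    {"fingers": 0.3, "tx": 0.03, "ty": 0, "tz": 0.7, "yaw": 0},
    {"fingers": 0.3, "tx": 0, "ty": 0, "tz": 1, "yaw": 0},
    {"fingers": 0.3, "tx": 0, "ty": 0, "tz": 1, "yaw": 0},
    {"fingers": 0.3, "tx": 0, "ty": 0, "tz": 0.6, "yaw": 0},
    {"fingers": 0.3, "tx": 0, "ty": 0, "tz": 0.23, "yaw": 0},
    {"fingers": 0.3, "tx": 0, "ty": 0, "tz": 0, "yaw": 0},
  ],
)

```text
clock: 14.1
eef_pos: [0.5684, 0.1664, 0.0726]
orientation: [3.141, -0.001, -0.004]
force: [-0.4, -0.3, -0.9]
grip_width: 0.0573
grip_force: 0.0
```

apply_moves(
  motion=[
    {"fingers": -1, "tx": 0, "ty": 0, "tz": 0, "yaw": 0},
    {"fingers": -1, "tx": 0, "ty": 0, "tz": 0, "yaw": 0},
    {"fingers": -1, "tx": 0, "ty": 0, "tz": 0, "yaw": 0},
    {"fingers": -1, "tx": 0, "ty": 0, "tz": 0, "yaw": 0},
    {"fingers": -1, "tx": 0, "ty": 0, "tz": 0, "yaw": 0},
    {"fingers": -1, "tx": 0, "ty": 0, "tz": 0, "yaw": 0},
    {"fingers": -1, "tx": 0, "ty": 0, "tz": 0, "yaw": 0},
    {"fingers": -1, "tx": 0, "ty": 0, "tz": 0, "yaw": 0},
  ],
)

```text
clock: 14.9
eef_pos: [0.5687, 0.1683, 0.0745]
orientation: [-3.139, -0.002, -0.002]
force: [1.3, 5.4, 1.7]
grip_width: 0.0193
grip_force: 30.0
```

apply_moves(
  motion=[
    {"fingers": -1, "tx": -0.15, "ty": -0.03, "tz": 0, "yaw": 0},
    {"fingers": -1, "tx": -0.2, "ty": 0, "tz": 0, "yaw": 0},
    {"fingers": -1, "tx": -0.2, "ty": 0, "tz": 0, "yaw": 0},
    {"fingers": -1, "tx": -0.2, "ty": 0, "tz": 0, "yaw": 0},
    {"fingers": -1, "tx": -0.2, "ty": 0, "tz": 0, "yaw": 0},
    {"fingers": -1, "tx": -0.2, "ty": 0, "tz": 0, "yaw": 0},
    {"fingers": -1, "tx": -0.1, "ty": 0, "tz": 0, "yaw": 0},
    {"fingers": -1, "tx": 0, "ty": 0, "tz": 0, "yaw": 0},
    {"fingers": -1, "tx": 0, "ty": 0, "tz": 0, "yaw": 0},
  ],
)

```text
clock: 15.8
eef_pos: [0.5326, 0.1687, 0.0746]
orientation: [-3.14, -0.001, -0.008]
force: [7.4, 4.4, -2.7]
grip_width: 0.0193
grip_force: 30.0
```

```bash
python3 - <<'E'
from h import *
c=cam("wrist");print(bot.get_state()["eef_pos"],bot.get_state()["force"])
cv2.imwrite("pics/w5.png",cv2.resize(c["img"][:,:,::-1],(800,600),interpolation=cv2.INTER_CUBIC))
E
```

```text
[0.5326399  0.16865104 0.0745248 ] [ 7.80385848  3.78463606 -2.78325029]
```

View pics/w5.png

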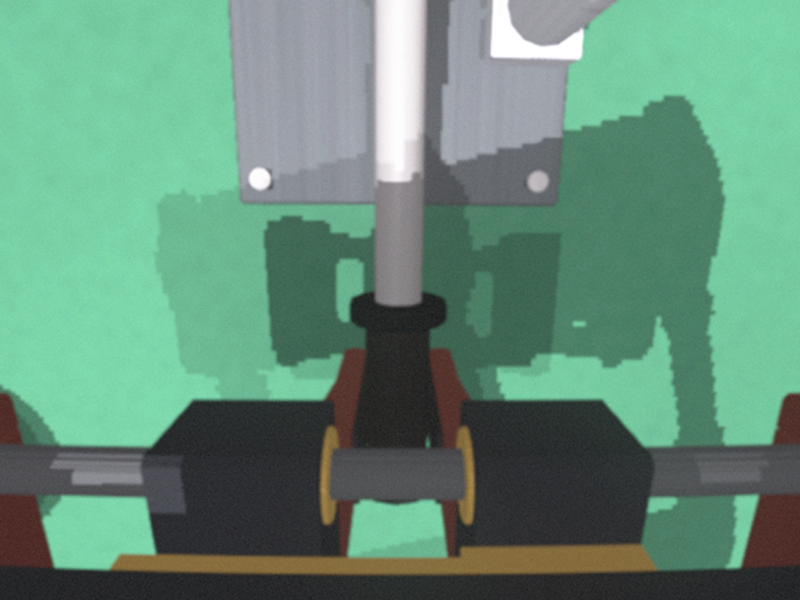

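The wrist view shows the grip held firmly between the pads, with the inner flange at (398,308) and the pointer out of view above. I pull the last 5 mm and check with the top and scene cameras.

apply_moves(
  motion=[
    {"fingers": -1, "tx": -0.1, "ty": 0, "tz": 0, "yaw": 0},
    {"fingers": -1, "tx": -0.06, "ty": 0, "tz": 0, "yaw": 0},
    {"fingers": -1, "tx": 0, "ty": 0, "tz": 0, "yaw": 0},
    {"fingers": -1, "tx": 0, "ty": 0, "tz": 0, "yaw": 0},
  ],
)

```text
clock: 16.25
eef_pos: [0.528, 0.1687, 0.0746]
orientation: [-3.14, -0.0, -0.008]
force: [8.0, 4.5, -2.8]
grip_width: 0.0194
grip_force: 30.0
```

```bash
python3 - <<'E'
from h import *
c=cam("wrist");print(bot.get_state()["eef_pos"],bot.get_state()["force"])
t=np.mean([cam("top")["img"] for i in range(4)],0).astype(np.uint8);T=cam("top");S=cam("scene")
P=[.6597,.1405,.072];p=proj(T,P)[0];q=proj(S,P)[0];print(p,q)
def cr(im,p,r=20):
    p=p.astype(int);return cv2.resize(im[p[1]-r:p[1]+r,p[0]-r:p[0]+r],(400,400),interpolation=cv2.INTER_NEAREST)
print(p.astype(int)-20,q.astype(int)-20,"x10")
cv2.imwrite("pics/v6.png",np.hstack([cr(t,p),cr(S["img"],q)])[:,:,::-1])
E
```

```text
[0.52799616 0.16869969 0.07455589] [ 7.99942899  4.38668165 -2.37140531]
[201.71263064 147.17852182] [321.34780582 187.19962918]
[181 127] [301 167] x10
```

View pics/v6.png

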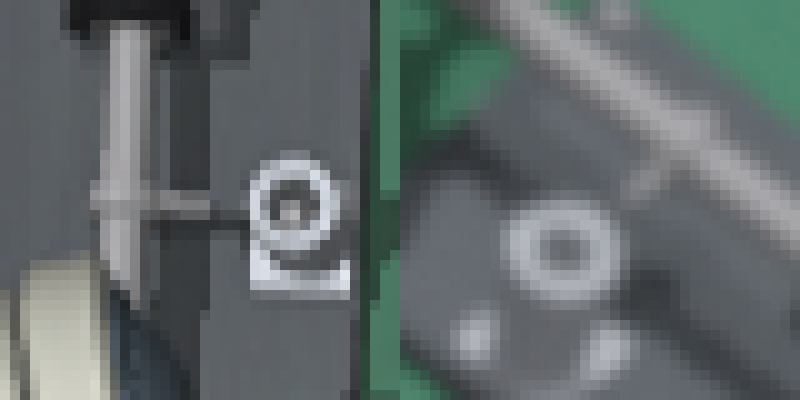

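The top crop (left) shows the pointer at row ~205 and the sleeve ring centred at (295,205), so they look lined up. I do a sub-pixel check.

```bash
python3 - <<'E'
from h import *
T=cam("top");g=np.mean([cam("top")["img"].mean(2) for i in range(6)],0)
for r in range(143,152):print(r,g[r,194:204].astype(int))
m=(g[138:157,203:218]>135).astype(np.uint8)
for r in g[138:157,203:218]:print(r.astype(int))
E
```

```text
143 [143 100  81  94  63  58  60  57  96  94]
144 [141  95  80  94  62  58  59  57  96  94]
145 [145 115  90  92  59  55  56  55  95  94]
146 [148 131 106 127 121  99  98  98  97  94]
147 [135 123 105 124 126 123 124 126  82  94]
148 [131  96  83  73  77  94  95  98  61  76]
149 [136  74  55  44  51  50  50  50  50  56]
150 [134  78  69  47  54  54  53  53  80  81]
151 [132  80  83  56  60  61  60  59  97  96]
[95 95 94 95 95 95 95 96 96 94 94 95 98 98 63]
[95 95 94 95 95 95 95 96 96 94 94 95 99 98 61]
[94 95 94 95 95 95 94 96 96 94 94 96 98 98 55]
[ 94  94  94  95  95  93  92  93  93  93  94  96  98 100  52]
[ 94  94  93  94  91  96 121 126 122  86  90  95  97 102  53]
[ 94  94  92  91 139 170 201 205 200 168 105  93  96 101  51]
[ 94  93  90 121 197 190 180 173 175 220 177  90  91  96  49]
[ 94  93  81 182 208 133  91  79  89 185 217 139 118 103  48]
[ 94  93 100 215 163  80  68  74  78 110 214 178 121 107  47]
[ 94  94 113 214 132  73 124 138  85  79 206 189 109 104  46]
[ 76  75  82 212 163  69 157 178  96 115 214 171  95  95  48]
[ 56  54  47 178 199 130 127 145 119 184 221 121  79  79  49]
[ 81  81  60 146 186 202 183 188 202 201 161  83  80  70  47]
[ 96  95  67 193 150 164 181 189 183 141  80  78  81  71  47]
[ 95  93  81 219 194  89 106 116  97  80  78  78  95  74  47]
[ 95  93  91 217 222 156  87  83  82  80  75  90 190  88  46]
[ 95  93  93 219 222 210 184 155 131 125 148 186 231  92  50]
[ 95  94  92 174 183 184 186 178 167 167 185 203 219  82  51]
[ 95  95  93 106 113 114 115 129 132 135 139 137 153  83  53]
```

apply_moves(
  motion=[
    {"fingers": -1, "tx": -0.015, "ty": 0, "tz": 0, "yaw": 0},
    {"fingers": -1, "tx": 0, "ty": 0, "tz": 0, "yaw": 0},
    {"fingers": -1, "tx": 0, "ty": 0, "tz": 0, "yaw": 0},
  ],
)

```text
clock: 17.25
eef_pos: [0.5277, 0.1687, 0.0746]
orientation: [-3.14, -0.001, -0.009]
force: [8.2, 3.5, -3.3]
grip_width: 0.0192
grip_force: 30.0
```

```bash
python3 -c "
from workcell import bot
s=bot.get_state();print(s['eef_pos'],s['force'],s['grip_force']);print(bot.hand_in())"
```

```text
[0.52769582 0.16870012 0.0745694 ] [ 8.20147812  3.48270857 -3.29430824] 30.00311404466629
the job is handed in; nothing more can be done
None
```

Job handed in at about 17 s: the sleeve is seated on the post and released, and the rod is held pulled out about 41 mm with its pointer on the sleeve's middle to within about 1 mm by my measurements (the hand-in returned no verdict).

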